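# Sweep brass bar ends into the scrap pan

## Task

Take the wooden bench scraper by its handle and sweep the two brass bar ends (the solid round slug and the solid rectangular block) through the open front of the scrap pan until both lie fully inside it. Use only the scraper on them: the arm and gripper must not touch the bar ends. Then stand the scraper upright on the worktop, clear of the pan.

Things in the scene. Friction and masses are not known exactly. Their poses are not given: they have to be found in the camera images.
- scraper_grip (a point): Loose wooden bench scraper, 140 g, standing (on the 2.3 mm thick white mat) on its foot: a bar 100 mm long (y), 28 mm thick (x), 27 mm high, rubber below. In its middle a flat handle 50 mm wide (y), 16 mm thick (x), to 79 mm above the underside. Point: centre of the handle, 57 mm above the underside; pinch across the 16 mm. x = sweeping direction (front and back alike), y along the foot, z up.
- scrap_pan: Fixed sheet-steel pan, open at the front. Origin: worktop level, middle of the mouth's edge; x points into the pan, y along the mouth, z up. Clear width 136 mm, back wall at x = 115 mm; walls 3 mm thick, 24 mm high, sides begin at x = 10 mm; floor 2 mm thick, ramped over the first 14 mm. The bar ends start 60 to 120 mm before the mouth, within 37 mm of the x axis; bystanders keep 70 mm off it.
- round_end_centre (a point): Loose brass bar end: solid round slug standing on end, 22 mm diameter, 16 mm high, 50 g, with a small drilled dimple on top. The point is its centre, 8 mm above its underside; z is its axis.
- flat_end_centre (a point): Loose brass bar end: solid rectangular block 28 mm (its x) by 18 mm (its y) by 15 mm high, 55 g, with a dark saw mark across the top. The point is its centre, 7.5 mm above its underside; z up.

How it is judged:
By the outcome, as a careful person would: the job done as asked, in the order asked, and still so for the second after the job is handed in, with the robot touching nothing.
It also fails if it takes over 45 s, if anything falls off the work surface, if the arm or the gripper's body presses on something with over 40 N, if the wrist force passes 120 N, or if a joint passes its speed limit or range.

## Robot

A 7-joint arm with a two-finger parallel gripper is mounted at the origin on a cart in front of the work surface, level with it; the furniture and walls round the work are solid. World frame = base frame: x ahead of the robot, y to its left, z up, the work surface at z = 0. Lengths are in m, angles in rad, forces in N, time in s.
With the tool pointing down it reaches from about 0.425 to 0.925 m from the base axis. Payload 6.8 kg.
Tool frame: the origin (TCP) lies at the very end of the fingers, on their centre line; the grasp point (between the pads) lies 19 mm behind it; z points along the fingers, y is the direction in which the jaws open and shut (so a half turn about z gives the same grasp; the last joint's range is limited). The gripper opens to 85 mm and grips with 20 to 120 N. Pads are 22 mm wide; open, the fingers measure 114 mm over their backs; the gripper's body (76 mm by 85 mm) begins 54 mm behind the grasp point. The pads swing forward as they close: fully open they stand 13 mm farther back than shut.
Start: joints at [1.022, 0.477, 0.022, 1.555, -0.011, 1.109, -0.083], TCP at [0.288, -0.61, 0.231] pointing down, gripper open.
Joint ranges: [-2.96, 2.96], [-0.34, 2.1], [-1.41, 1.46], [0.24, 2.44], [-1.37, 4.51], [0.17, 1.92], [-2.96, 2.96]. Speed limits (rad/s): [2.39, 2.39, 3.14, 3.14, 3.14, 3.14, 3.14].

## Interface

Orientations are given as a 3x3 rotation matrix whose columns are the frame's x, y, z axes.
In Python, from bench import * gives the robot as it stands.
- The arm moves only by the shell command python3 -m pendant 'ROWS' [FORCE]. ROWS is JSON, a list of rows, each an object of numbers: "jaw": the opening, from 0 (shut) to 1 (fully open); "dx", "dy", "dz": the shift along the tool's x, y, z in cm; "twist": the turn about the tool's z in rad. A call has 1 to 8 rows; each row shifts and turns the commanded pose from where the row before left it, along the tool's axes as they then stand; what a row does not reach is not made up. A row lasts 1/12 s, in which the tool goes at most 41.7 mm and 7.16 degrees, less where a joint would pass 70% of its speed; a pose out of reach is approached as far as the arm can. A call is refused whole if a number of a shift passes 4.17 or a number of a turn 0.125, either way. A call with a gripper value outside its range is refused whole. The fingers move at their own pace and stop on an object; FORCE is the grip in N (left out, the last holds). Time passes only in rows, so rows that do not move let the fingers close. It gives the time, the measured TCP pose, the force and the opening at its end, in the units of the state.
- state(): the state, without advancing time (a new reading comes with each control period).
- camera(name): name is "side" or "top"; returns the picture (480x640x3 uint8, red, green, blue); there is no depth.
- calibration(name): a dict with "fovy" (degrees; the focal length in pixels is half the picture's height over the tangent of half this angle, whatever the lens; pixels are square), "cx", "cy" (the principal point, pixels), "D" ([k1, k2, p1, p2, k3] as OpenCV has them; the pictures are not rectified), "R" (3x3) and "t" (3): a world point X has camera coordinates R X + t. Camera axes: x right, y down, z forward; pixel columns grow to the right and rows downward; lengths in m; the calibration is good to about 2 mm. A picture is of the moment at which its call begins. calibration takes no time and is no camera call.
- hand_in(): hands the job in, once; it reports no verdict.
Trained networks look in the newest picture that a camera, given by its name, has taken for a name from the list of things; names that differ only in an ending like _2 or _b are one class to them, and where a whole thing is asked for, a point or a joint stands for the part that bears it (a point fixed in the world has none). Each returns a list of dicts, best first, with "confidence" (0 to 1); they miss things now and then, are a little off and sometimes report something else, mostly with a low value. They report only what shows in the picture. A call takes as long as a camera call.
- find_in(query, camera): "box" ([centre column, centre row, width, height] in pixels, round what is visible of it).
- masks_of(query, camera): "pixels" (480x640 bool, what is visible of it) and "box" ([centre column, centre row, width, height] in pixels, round what is visible of it).
The state is a dict: "time": time; "joint_positions": joint angles; "joint_velocities": joint speeds; "joint_torque": joint torques, N m; "ee_pos": TCP position; "tcp_rot": TCP orientation; "force": force on the tool from outside, world axes, zero at the start; "torque": the same for the moment, N m; "finger_gap": opening from 0.0 (shut) to 1.0 (fully open).
Only numpy, scipy, OpenCV 4.12 (cv2) and the standard library are available. Lean on these libraries where they do the work, as an engineer would, in place of code of your own. Each camera call takes 0.05 s, during which the arm holds its last target.

## Working session

There is one attempt and no reset: what is moved stays moved. The work goes in short steps, Python scripts to look and compute and a shell command to move; the robot and the scene stay as the last step left them, time stands still between calls to the robot, and variables do not carry over. Pictures are saved under pics/ and viewed, and the job is handed in when it is done.

```bash
mkdir -p pics; ls
python3 - <<'E'
from bench import *
import cv2
s=state()
print(s['time'],s['ee_pos'],s['tcp_rot'],s['finger_gap'])
for n in('top','side'):
    im=camera(n); cv2.imwrite(f'pics/{n}0.png',im[...,::-1])
    c=calibration(n); print(n,c)
    for q in('scraper_grip','scrap_pan','round_end_centre','flat_end_centre'):
        print(q,[(d['confidence'],[round(float(v),1) for v in d['box']]) for d in find_in(q,n)[:3]])
print(state()['time'])
E
```

```text
pics
0.0 [ 0.28774447 -0.60992209  0.23031483] [[ 9.04375583e-01  4.26736410e-01 -9.17015082e-04]
 [ 4.26737375e-01 -9.04374112e-01  1.63672357e-03]
 [-1.30875160e-04 -1.87153744e-03 -9.99998240e-01]] 1.0011427435660993
top {'fovy': 51.394830717693964, 'cx': 314.9705610403405, 'cy': 234.79313504984876, 'D': array([-0.09627614,  0.        ,  0.        ,  0.        ,  0.        ]), 'R': array([[-0.01748543, -0.99982188,  0.0071039 ],
       [-0.99106223,  0.01639159, -0.13238946],
       [ 0.13224943, -0.00935529, -0.99117232]]), 't': array([-0.02589575,  0.51910908,  0.83630479])}
scraper_grip [(0.72, [421.4, 228.9, 26.1, 55.4])]
scrap_pan [(0.86, [184.1, 229.0, 78.4, 83.4]), (0.62, [418.7, 230.0, 24.2, 55.3])]
round_end_centre [(0.57, [264.1, 248.8, 16.0, 9.1])]
flat_end_centre [(0.59, [265.4, 222.9, 15.1, 12.1])]
side {'fovy': 43.456250317567005, 'cx': 317.3481739788247, 'cy': 234.03757386294768, 'D': array([-0.05837652,  0.        ,  0.        ,  0.        ,  0.        ]), 'R': array([[-0.84714571, -0.53086781,  0.02288039],
       [-0.23798161,  0.34056117, -0.90960587],
       [ 0.4750883 , -0.77601383, -0.41484171]]), 't': array([0.41488649, 0.18594514, 0.64844023])}
scraper_grip [(0.69, [366.5, 208.3, 53.3, 54.7])]
scrap_pan [(0.89, [200.2, 334.9, 145.9, 93.2])]
round_end_centre [(0.75, [290.9, 293.9, 13.5, 17.9])]
flat_end_centre []
0.5
```

View pics/top0.png

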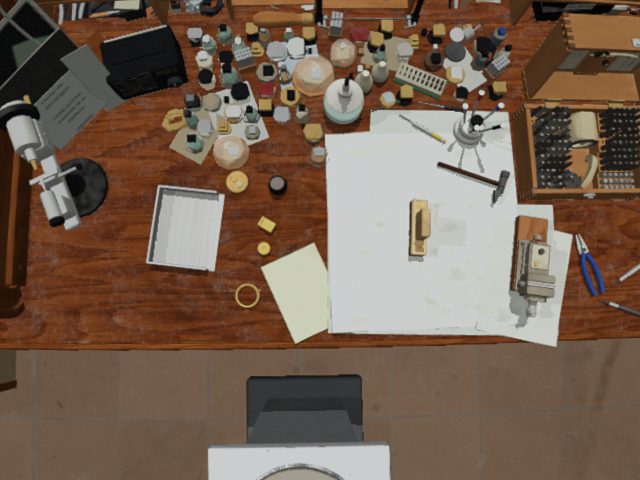

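View pics/side0.png

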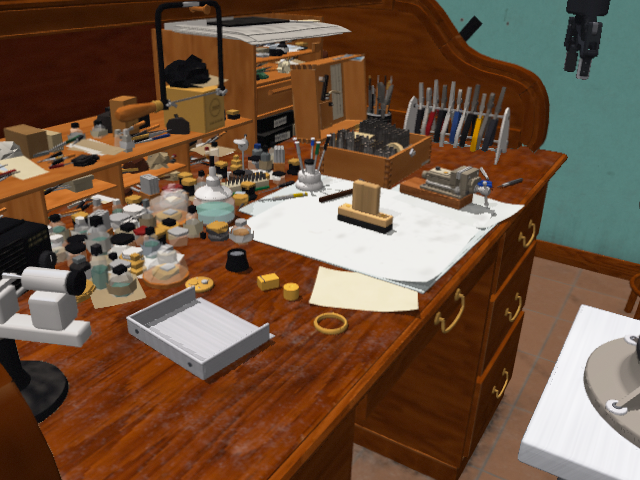

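The pictures show the pan at top (185,228) with its mouth to the right (towards -y). The block is at (267,225), the slug at (264,249), and the scraper stands on the mat at (421,228). Bystanders near the lane are the dark cup (278,185), the yellow disc (237,181) and the ring (247,295).

```bash
cat > h.py <<'E'
from bench import *
import cv2, numpy as np
def K(n):
    c=calibration(n); f=240/np.tan(np.radians(c['fovy']/2))
    return np.array([[f,0,c['cx']],[0,f,c['cy']],[0,0,1]]),c['D'],c['R'],c['t']
def back(n,uv,z):
    k,D,R,t=K(n)
    p=cv2.undistortPoints(np.array(uv,float).reshape(-1,1,2),k,D).reshape(-1,2)
    d=np.c_[p,np.ones(len(p))]@R; o=-R.T@t
    return o+d*((z-o[2])/d[:,2])[:,None]
def proj(n,X):
    k,D,R,t=K(n)
    return cv2.projectPoints(np.array(X,float).reshape(-1,1,3),cv2.Rodrigues(R)[0],t,k,D)[0].reshape(-1,2)
E
python3 - <<'E'
from h import *
np.set_printoptions(precision=4,suppress=True)
im=camera('top')
crop=im[130:340,130:450]
cv2.imwrite('pics/topc.png',cv2.resize(im[170:310,140:300],None,fx=5,fy=5,interpolation=cv2.INTER_CUBIC)[:600,:800,::-1])
cv2.imwrite('pics/tops.png',cv2.resize(im[180:280,370:470],None,fx=6,fy=6,interpolation=cv2.INTER_CUBIC)[...,::-1])
s=camera('side')
cv2.imwrite('pics/sidec.png',cv2.resize(s[160:390,120:410],None,fx=2.6,fy=2.6,interpolation=cv2.INTER_CUBIC)[...,::-1])
for n in('top','side'):
  for q,z in(('scraper_grip',.05),('scrap_pan',.012),('round_end_centre',.012),('flat_end_centre',.012)):
    for d in masks_of(q,n)[:2]:
        m=d['pixels'].astype(np.uint8); 
        if m.sum()==0: continue
        ys,xs=np.nonzero(m); r=cv2.minAreaRect(np.c_[xs,ys].astype(np.float32))
        print(n,q,d['confidence'],m.sum(),xs.mean(),ys.mean(),back(n,[xs.mean(),ys.mean()],z)[0])
        print('   corners',back(n,cv2.boxPoints(r),z)[:,:2].tolist())
E
```

```text
top scraper_grip 0.64 1170 419.01880341880343 226.63076923076923 [ 0.5278 -0.2147  0.05  ]
   corners [[0.5766918762764736, -0.19936500568403456], [0.5761880410738812, -0.23810490972324821], [0.4782251588641128, -0.2332797467844896], [0.4789307331074958, -0.19514468685636271]]
top scrap_pan 0.81 5386 185.28314147790567 227.96101002599332 [0.5379 0.1988 0.012 ]
   corners [[0.47570909946995454, 0.2704748519870386], [0.6225488619083916, 0.25385337802881874], [0.6020987508888429, 0.12764341277078264], [0.45695393444455934, 0.14673687787779094]]
top round_end_centre 0.45 115 264.4347826086956 248.01739130434783 [0.4993 0.0557 0.012 ]
   corners [[0.5004340069268652, 0.0699299641419058], [0.5137170029566177, 0.05645264026785651], [0.49817407265926383, 0.04132515071994636], [0.4849497856265911, 0.05479651877329822]]
top flat_end_centre 0.55 130 266.53846153846155 223.36923076923077 [0.5438 0.0518 0.012 ]
   corners [[0.5431443741860981, 0.06698399128371378], [0.5580135251512123, 0.058040959434503325], [0.5439549435046627, 0.03558925088629512], [0.529151409897441, 0.04455974517569339]]
side
[... 661 characters left out ...]
.27088725535250197], [0.7051590075314788, 0.11770577453615705], [0.45706950780425076, 0.14831150823916317], [0.41076378093995686, 0.2757359193363673]]
side round_end_centre 0.57 235 290.6127659574468 291.34893617021277 [0.494  0.0631 0.012 ]
   corners [[0.5161405884471868, 0.04977683554724632], [0.49867959534699946, 0.03778933053063749], [0.4741848921253183, 0.07446410511666024], [0.49085351638909924, 0.08585394728389328]]
side flat_end_centre 0.67 293 267.8976109215017 281.4641638225256 [0.5363 0.0582 0.012 ]
   corners [[0.5602045419448773, 0.05517135721659516], [0.5404598940672285, 0.02924989592073357], [0.5139163752251386, 0.06126162673706359], [0.5331323392098837, 0.08573073345974669]]
```

View pics/topc.png

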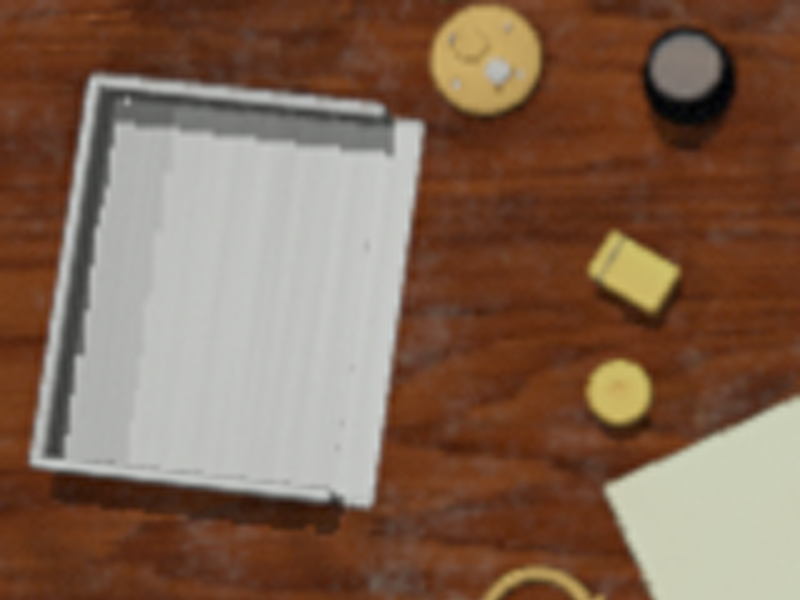

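View pics/tops.png

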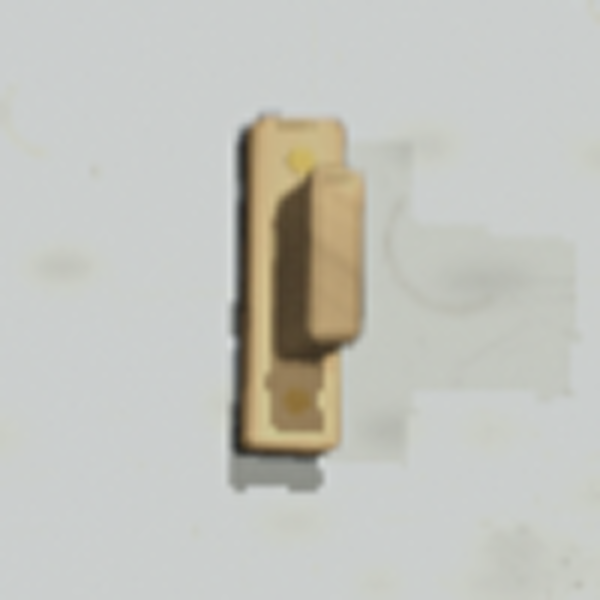

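View pics/sidec.png

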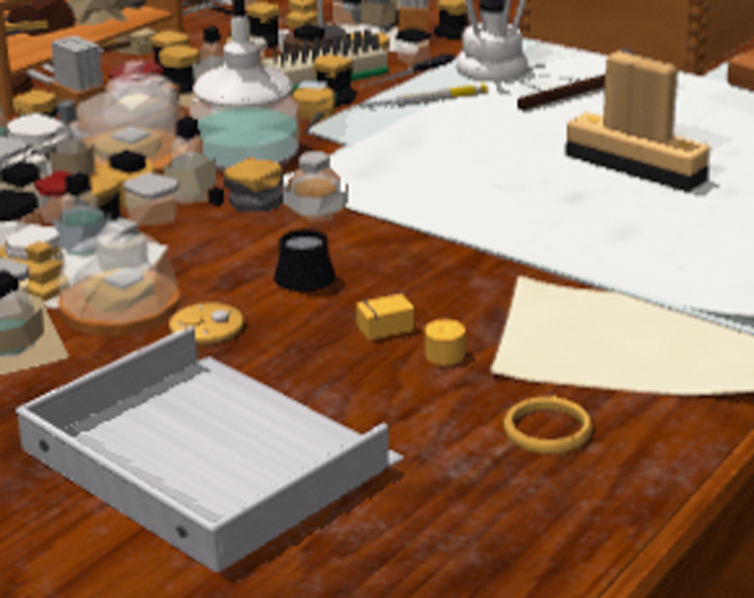

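Run:
```python
from h import *
np.set_printoptions(precision=4,suppress=True)
def tc(p,z): return back('top',(np.array(p,float)+.5)/5-.5+[140,170],z)[:,:2]
def ts(p,z): return back('top',(np.array(p,float)+.5)/6-.5+[370,180],z)[:,:2]
m=tc([(424,122),(372,505)],.001); print('mouth',m,np.linalg.norm(m[0]-m[1]),m.mean(0))
b=tc([(92,75),(33,465)],.024);print('back',b,np.linalg.norm(b[0]-b[1]),b.mean(0))
d=b.mean(0)-m.mean(0);print('axis',d,np.degrees(np.arctan2(d[1],d[0])), 'from mouth',np.degrees(np.arctan2((m[0]-m[1])[1],(m[0]-m[1])[0]))+90,'back',np.degrees(np.arctan2((b[0]-b[1])[1],(b[0]-b[1])[0]))+90)
h=ts([(315,167),(363,172),(357,340),(308,337)],.0813);print('handle',h,h.mean(0))
f=ts([(253,118),(345,122),(338,450),(245,445)],.0293);print('foot',f,f.mean(0))
for q in(h,f):
    e=(q[0]+q[1]-q[2]-q[3])/2; print(np.degrees(np.arctan2(e[1],e[0])),np.linalg.norm(e),np.linalg.norm(q[0]-q[1]))
k=tc([(613,231),(680,272),(655,315),(589,272)],.015);print('block',k,k.mean(0))
r=tc([(618,386)],.016);print('slug',r)
a=np.radians(np.degrees(np.arctan2(d[1],d[0])));X=np.array([np.cos(a),np.sin(a)]);Y=np.array([-X[1],X[0]])
for n,p in(('block',k),('slug',r),('h',h.mean(0)[None])):
    print(n,np.c_[(p-m.mean(0))@X,(p-m.mean(0))@Y])
# side check
def sc(p,z): return back('side',(np.array(p,float)+.5)/2.6-.5+[120,160],z)[:,:2]
print('side slug',sc([(445,328)],.016),'block',sc([(357,312),(400,296),(413,317),(370,335)],.015).mean(0))
print('side handle top',sc([(609,60),(625,52),(676,68),(662,78)],.0813), sc([(609,60),(625,52),(676,68),(662,78)],.0813).mean(0))
print('cup,disc,ring',tc([(688,110),(487,60),(540,610)],.0))
print(state()['ee_pos'])
```

```text
mouth [[0.6015 0.1302]
 [0.461  0.1481]] 0.14165251037410925 [0.5312 0.1391]
back [[0.6162 0.2472]
 [0.4753 0.2649]] 0.14202057773884005 [0.5457 0.256 ]
axis [0.0145 0.1169] 82.93124238832044 from mouth 82.74421678883937 back 82.87371309705182
handle [[ 0.5556 -0.2144]
 [ 0.554  -0.2279]
 [ 0.5068 -0.2239]
 [ 0.5078 -0.2102]] [ 0.5311 -0.2191]
foot [[ 0.5804 -0.2085]
 [ 0.5788 -0.2361]
 [ 0.481  -0.2293]
 [ 0.4829 -0.2019]] [ 0.5308 -0.2189]
-4.952656649596135 0.04770139497218605 0.013579200277597533
-3.935735104383172 0.09790245953573466 0.02763580865906614
block [[0.5572 0.0592]
 [0.5419 0.0353]
 [0.5265 0.0443]
 [0.5424 0.0679]] [0.542  0.0517]
slug [[0.5011 0.0576]]
block [[-0.0761 -0.0356]
 [-0.1018 -0.0233]
 [-0.0947 -0.0069]
 [-0.0693 -0.0199]]
slug [[-0.0847  0.0199]]
h [[-0.3555 -0.0439]]
side slug [[0.4984 0.0561]] block [0.5344 0.061 ]
side handle top [[ 0.5466 -0.2055]
 [ 0.5455 -0.2258]
 [ 0.5033 -0.2177]
 [ 0.5021 -0.1954]] [ 0.5244 -0.2111]
cup,disc,ring [[0.6045 0.033 ]
 [0.6247 0.1072]
 [0.4225 0.0875]]
[ 0.288  -0.6105  0.2313]
```

```bash
python3 -m pendant '[{"twist":0.104},{"twist":0.104},{"twist":0.104},{"twist":0.104},{"twist":0.102},{}]' 60
cat >> h.py <<'E'
def todo(target,ang_y=None):
    s=state(); R=np.array(s['tcp_rot']); p=np.array(s['ee_pos'])
    d=R.T@(np.array(target)-p)*100
    print('t',round(s['time'],2),'pos',p.round(4),'shift cm',d.round(2),'ang y',round(np.degrees(np.arctan2(R[1,1],R[0,1])),2),'F',np.round(s['force'],1),'gap',round(s['finger_gap'],3),'z',R[:,2].round(4))
    if ang_y is not None: print('twist',round(-np.radians(ang_y)+np.arctan2(R[1,1],R[0,1]),4))
E
python3 -c "
from h import *
todo([.531,-.219,.13],-94.4)"
```

```text
t 1.0 pos [ 0.288  -0.6105  0.2313] shift cm [ 38.68 -25.04  10.13] ang y -64.74 F [-0.4  0.5 -0.5] gap 1.001 z [ 0.  0. -1.]
twist 0.5176invalid input
```

```bash
python3 -m pendant '[{"twist":0.104},{"twist":0.104},{"twist":0.104},{"twist":0.104},{"twist":0.102},{"twist":0}]' 60; 
python3 -c "
from h import *
todo([.531,-.219,.13],-94.4)"
```

```text
t 1.0 pos [ 0.288  -0.6105  0.2313] shift cm [ 38.68 -25.04  10.13] ang y -64.74 F [-0.4  0.5 -0.5] gap 1.001 z [ 0.  0. -1.]
twist 0.5176invalid input
```

```bash
python3 -m pendant '[{"jaw":1,"dx":0,"dy":0,"dz":0,"twist":0.104},{"jaw":1,"dx":0,"dy":0,"dz":0,"twist":0.104},{"jaw":1,"dx":0,"dy":0,"dz":0,"twist":0.104},{"jaw":1,"dx":0,"dy":0,"dz":0,"twist":0.104},{"jaw":1,"dx":0,"dy":0,"dz":0,"twist":0.102},{"jaw":1,"dx":0,"dy":0,"dz":0,"twist":0}]' 60; 
python3 -c "
from h import *
todo([.531,-.219,.13],-94.4)"
```

```text
time: 1.5
ee_pos: [0.2882, -0.6104, 0.2313]
tcp_rot: [[0.997, -0.08, -0.0], [-0.08, -0.997, -0.0], [-0.0, 0.0, -1.0]]
force: [-0.2, -0.1, -0.0]
finger_gap: 1.002
t 1.5 pos [ 0.2882 -0.6104  0.2313] shift cm [ 21.06 -40.97  10.12] ang y -94.61 F [-0.2 -0.1 -0. ] gap 1.002 z [-2.e-04 -1.e-04 -1.e+00]
twist -0.0037
```

```bash
python3 -m pendant '[{"jaw":1,"dx":1.3,"dy":-2.56,"dz":0,"twist":0},{"jaw":1,"dx":1.3,"dy":-2.56,"dz":0,"twist":0},{"jaw":1,"dx":1.3,"dy":-2.56,"dz":0,"twist":0},{"jaw":1,"dx":1.3,"dy":-2.56,"dz":0,"twist":0},{"jaw":1,"dx":1.3,"dy":-2.56,"dz":0,"twist":0},{"jaw":1,"dx":1.3,"dy":-2.56,"dz":0,"twist":0},{"jaw":1,"dx":1.3,"dy":-2.56,"dz":0,"twist":0},{"jaw":1,"dx":1.3,"dy":-2.56,"dz":0,"twist":0}]' >/dev/null; python3 -m pendant '[{"jaw":1,"dx":1.3,"dy":-2.56,"dz":0,"twist":0},{"jaw":1,"dx":1.3,"dy":-2.56,"dz":0,"twist":0},{"jaw":1,"dx":1.3,"dy":-2.56,"dz":0,"twist":0},{"jaw":1,"dx":1.3,"dy":-2.56,"dz":0,"twist":0},{"jaw":1,"dx":1.3,"dy":-2.56,"dz":0,"twist":0},{"jaw":1,"dx":1.3,"dy":-2.56,"dz":0,"twist":0},{"jaw":1,"dx":1.3,"dy":-2.56,"dz":0,"twist":0},{"jaw":1,"dx":0,"dy":0,"dz":0,"twist":0}]'; 
python3 -c "
from h import *
todo([.531,-.219,.13],-94.4)"
```

```text
time: 2.83
ee_pos: [0.5158, -0.2359, 0.2316]
tcp_rot: [[0.998, -0.065, 0.002], [-0.065, -0.998, 0.003], [0.002, -0.003, -1.0]]
force: [-0.4, 0.9, -0.4]
finger_gap: 1.002
t 2.83 pos [ 0.5158 -0.2359  0.2316] shift cm [ 1.39 -1.75 10.17] ang y -93.72 F [-0.4  0.9 -0.4] gap 1.002 z [ 0.0024  0.0029 -1.    ]
twist 0.0119
```

```bash
python3 -m pendant '[{"jaw":1,"dx":0,"dy":0,"dz":2,"twist":0},{"jaw":1,"dx":0,"dy":0,"dz":2,"twist":0},{"jaw":1,"dx":0,"dy":0,"dz":2,"twist":0},{"jaw":1,"dx":0,"dy":0,"dz":0,"twist":0},{"jaw":1,"dx":0,"dy":0,"dz":0,"twist":0}]'; 
python3 -c "
from h import *
todo([.531,-.219,.13],-94.4)"
```

```text
time: 3.25
ee_pos: [0.5114, -0.2426, 0.1708]
tcp_rot: [[0.997, -0.075, -0.002], [-0.075, -0.997, 0.001], [-0.002, -0.001, -1.0]]
force: [0.3, -0.4, 0.6]
finger_gap: 0.997
t 3.25 pos [ 0.5114 -0.2426  0.1708] shift cm [ 1.78 -2.5   4.08] ang y -94.32 F [ 0.3 -0.4  0.6] gap 0.997 z [-1.9e-03  7.0e-04 -1.0e+00]
twist 0.0015
```

```bash
python3 -m pendant '[{"jaw":1,"dx":0.9,"dy":-1.25,"dz":0,"twist":0},{"jaw":1,"dx":0.9,"dy":-1.25,"dz":0,"twist":0},{"jaw":1,"dx":0,"dy":0,"dz":2,"twist":0},{"jaw":1,"dx":0,"dy":0,"dz":2,"twist":0},{"jaw":1,"dx":0,"dy":0,"dz":0,"twist":0},{"jaw":1,"dx":0,"dy":0,"dz":0,"twist":0}]'
python3 - <<'E'
from h import *
todo([.531,-.219,.041],-94.4)
im=camera('top'); cv2.imwrite('pics/top1.png',cv2.resize(im[140:320,320:520],None,fx=3,fy=3,interpolation=cv2.INTER_CUBIC)[...,::-1])
im=camera('side'); cv2.imwrite('pics/side1.png',cv2.resize(im[90:290,240:480],None,fx=3,fy=3,interpolation=cv2.INTER_CUBIC)[...,::-1])
E
```

```text
time: 3.75
ee_pos: [0.532, -0.2194, 0.132]
tcp_rot: [[0.997, -0.077, -0.0], [-0.077, -0.997, -0.0], [-0.0, 0.0, -1.0]]
force: [0.4, -0.5, 0.8]
finger_gap: 1.001
t 3.75 pos [ 0.532  -0.2194  0.132 ] shift cm [-0.1  -0.03  9.1 ] ang y -94.39 F [ 0.4 -0.5  0.8] gap 1.001 z [-2.e-04 -0.e+00 -1.e+00]
twist 0.0002
```

View pics/side1.png

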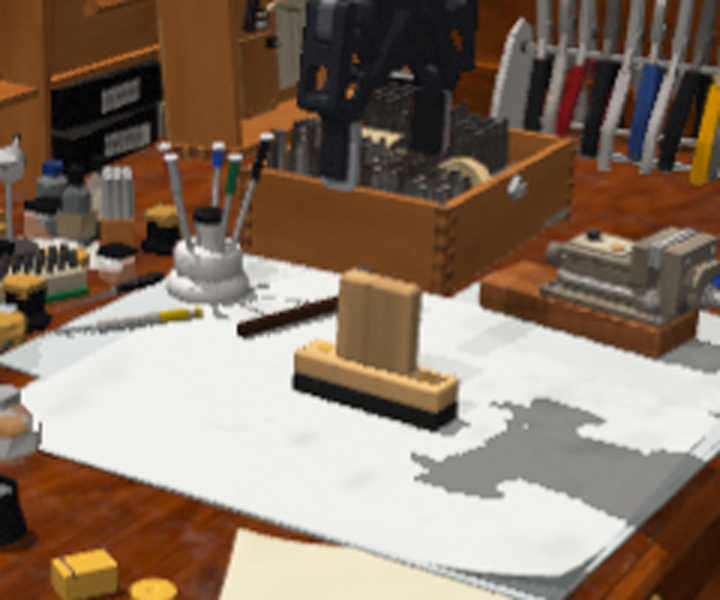

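View pics/top1.png

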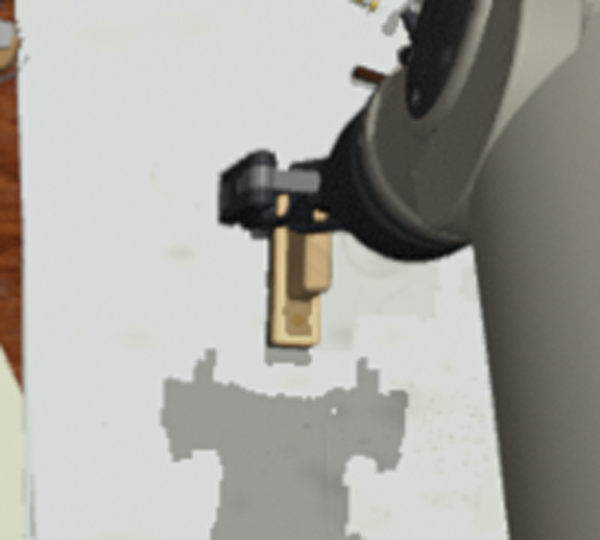

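Run:
```python
from h import *
R=np.array(state()['tcp_rot']);p=np.array(state()['ee_pos'])
for n,o in(('top',[320,140]),('side',[240,90])):
    print(n,((proj(n,[p, p+.05*R[:,1]-.013*R[:,2],p-.05*R[:,1]-.013*R[:,2],[.531,-.219,.0813],[.531,-.219,.0023]])-o)*3).round().tolist())
```

```text
top [[340.0, 226.0], [442.0, 228.0], [250.0, 216.0], [316.0, 246.0], [287.0, 266.0]]
side [[380.0, 189.0], [427.0, 149.0], [332.0, 187.0], [377.0, 277.0], [369.0, 403.0]]
```

The fingers straddle the handle: the left fingertip is at top (245,215) in the crop, where it projects to (250,216), and the handle agrees in both views. I'm descending to grasp.

```bash
python3 -m pendant '[{"jaw":1,"dx":-0.1,"dy":0,"dz":1.8,"twist":0},{"jaw":1,"dx":0,"dy":0,"dz":1.8,"twist":0},{"jaw":1,"dx":0,"dy":0,"dz":1.8,"twist":0},{"jaw":1,"dx":0,"dy":0,"dz":1.8,"twist":0},{"jaw":1,"dx":0,"dy":0,"dz":1.2,"twist":0},{"jaw":1,"dx":0,"dy":0,"dz":0.6,"twist":0},{"jaw":1,"dx":0,"dy":0,"dz":0,"twist":0}]'; 
python3 -m pendant '[{"jaw":0,"dx":0,"dy":0,"dz":0,"twist":0},{"jaw":0,"dx":0,"dy":0,"dz":0,"twist":0},{"jaw":0,"dx":0,"dy":0,"dz":0,"twist":0},{"jaw":0,"dx":0,"dy":0,"dz":0,"twist":0},{"jaw":0,"dx":0,"dy":0,"dz":0,"twist":0},{"jaw":0,"dx":0,"dy":0,"dz":0,"twist":0},{"jaw":0,"dx":0,"dy":0,"dz":0,"twist":0},{"jaw":0,"dx":0,"dy":0,"dz":0,"twist":0}]' 60
python3 - <<'E'
from h import *
todo([.531,-.219,.041],-94.4)
im=camera('side'); cv2.imwrite('pics/side2.png',cv2.resize(im[90:290,240:480],None,fx=3,fy=3,interpolation=cv2.INTER_CUBIC)[...,::-1])
E
```

```text
time: 4.43
ee_pos: [0.5308, -0.2191, 0.041]
tcp_rot: [[0.997, -0.077, -0.001], [-0.077, -0.997, 0.0], [-0.001, -0.0, -1.0]]
force: [-0.4, -0.1, 0.5]
finger_gap: 1.0
time: 5.1
ee_pos: [0.5311, -0.2192, 0.0416]
tcp_rot: [[0.997, -0.077, 0.0], [-0.077, -0.997, -0.0], [0.0, 0.0, -1.0]]
force: [-0.3, 0.1, 2.5]
finger_gap: 0.179
t 5.1 pos [ 0.5311 -0.2192  0.0416] shift cm [-0.01 -0.02  0.06] ang y -94.43 F [-0.3  0.1  2.5] gap 0.179 z [ 4.e-04 -2.e-04 -1.e+00]
twist -0.0005
```

View pics/side2.png

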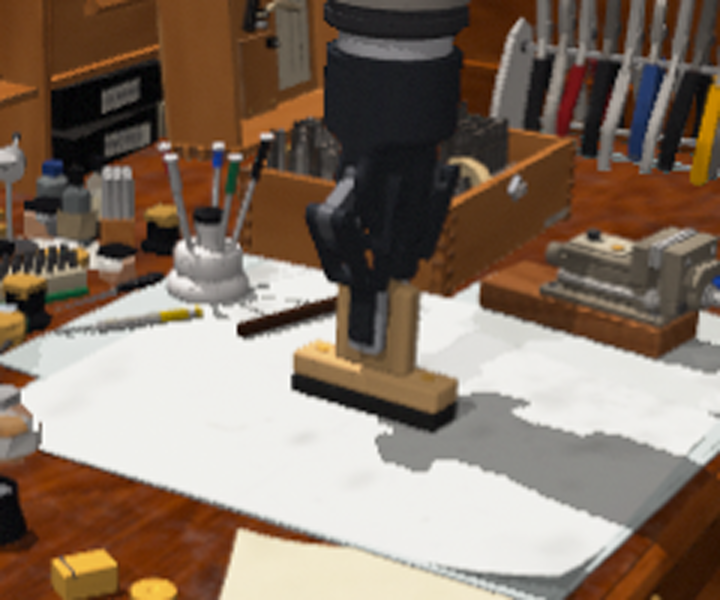

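```bash
python3 -m pendant '[{"jaw":0,"dx":0,"dy":0,"dz":-1,"twist":0},{"jaw":0,"dx":0,"dy":0,"dz":-1.5,"twist":0},{"jaw":0,"dx":0,"dy":0,"dz":-1.5,"twist":0.047},{"jaw":0,"dx":0,"dy":0,"dz":0,"twist":0},{"jaw":0,"dx":0,"dy":0,"dz":0,"twist":0}]' 60
python3 - <<'E'
from h import *
todo([.5145,.0051,.080],-97.1)
im=camera('side'); cv2.imwrite('pics/side3.png',cv2.resize(im[90:290,240:480],None,fx=3,fy=3,interpolation=cv2.INTER_CUBIC)[...,::-1])
E
```

```text
time: 5.57
ee_pos: [0.5314, -0.2192, 0.0821]
tcp_rot: [[0.992, -0.123, 0.002], [-0.123, -0.992, -0.001], [0.002, 0.0, -1.0]]
force: [-1.2, 0.0, -2.2]
finger_gap: 0.179
t 5.57 pos [ 0.5314 -0.2192  0.0821] shift cm [ -4.44 -22.05   0.19] ang y -97.06 F [-1.2  0.  -2.2] gap 0.179 z [ 1.7e-03 -6.0e-04 -1.0e+00]
twist 0.0008
```

View pics/side3.png

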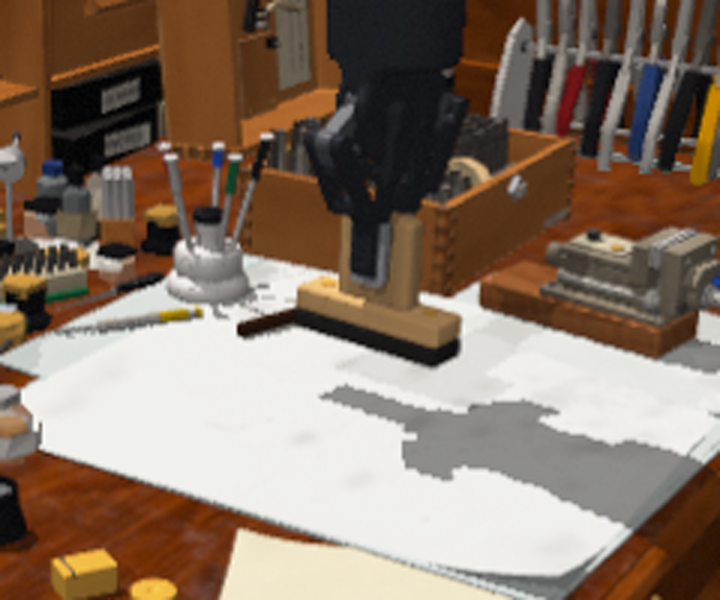

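The scraper hangs level in the gripper, foot at about (380,330). I'm carrying it over the lane.

```bash
python3 -m pendant '[{"jaw":0,"dx":-0.2,"dy":-1,"dz":0,"twist":0},{"jaw":0,"dx":-0.4,"dy":-2,"dz":0,"twist":0},{"jaw":0,"dx":-0.6,"dy":-3,"dz":0,"twist":0},{"jaw":0,"dx":-0.6,"dy":-3,"dz":0,"twist":0},{"jaw":0,"dx":-0.6,"dy":-3,"dz":0,"twist":0},{"jaw":0,"dx":-0.6,"dy":-3,"dz":0,"twist":0},{"jaw":0,"dx":-0.6,"dy":-3,"dz":0,"twist":0},{"jaw":0,"dx":-0.4,"dy":-2,"dz":0,"twist":0}]' >/dev/null; python3 -m pendant '[{"jaw":0,"dx":-0.2,"dy":-1,"dz":0,"twist":0},{"jaw":0,"dx":0,"dy":0,"dz":0,"twist":0},{"jaw":0,"dx":0,"dy":0,"dz":0,"twist":0}]'
python3 - <<'E'
from h import *
todo([.5145,.0051,.043],-97.1)
im=camera('side'); cv2.imwrite('pics/side4.png',cv2.resize(im[150:390,120:440],None,fx=2.5,fy=2.5,interpolation=cv2.INTER_CUBIC)[...,::-1])
im=camera('top'); cv2.imwrite('pics/top4.png',cv2.resize(im[150:330,130:370],None,fx=3.3,fy=3.3,interpolation=cv2.INTER_CUBIC)[...,::-1])
E
```

```text
time: 6.53
ee_pos: [0.5149, -0.0059, 0.0809]
tcp_rot: [[0.992, -0.123, -0.001], [-0.123, -0.992, -0.001], [-0.001, 0.001, -1.0]]
force: [-0.3, -0.5, -2.2]
finger_gap: 0.179
t 6.53 pos [ 0.5149 -0.0059  0.0809] shift cm [-0.17 -1.09  3.79] ang y -97.07 F [-0.3 -0.5 -2.2] gap 0.179 z [-9.e-04 -6.e-04 -1.e+00]
twist 0.0006
```

View pics/side4.png

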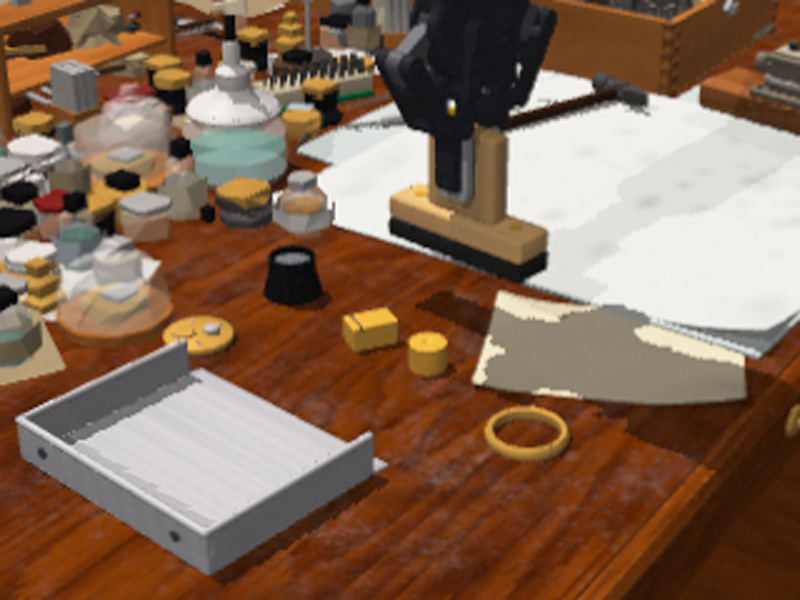

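View pics/top4.png

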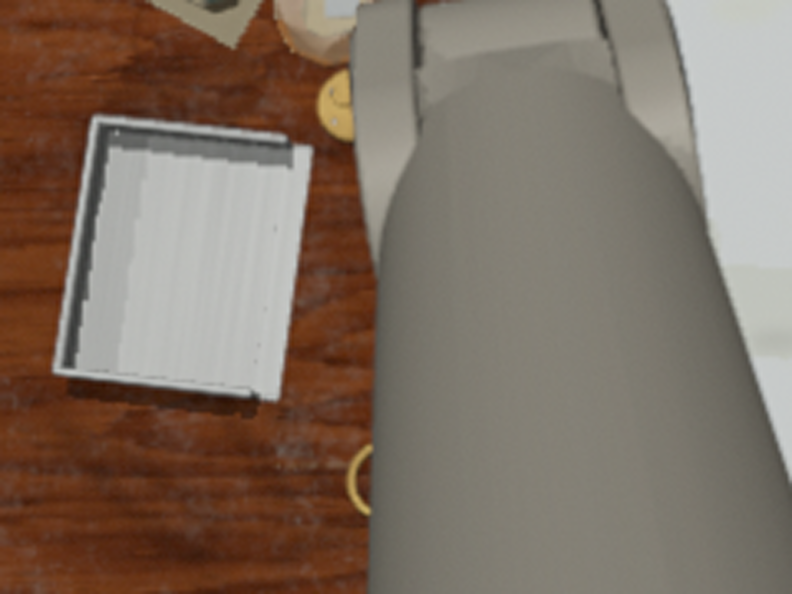

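```bash
python3 -m pendant '[{"jaw":0,"dx":-0.15,"dy":0,"dz":1,"twist":0},{"jaw":0,"dx":0,"dy":0,"dz":1.5,"twist":0},{"jaw":0,"dx":0,"dy":0,"dz":1.2,"twist":0},{"jaw":0,"dx":0,"dy":0,"dz":0,"twist":0},{"jaw":0,"dx":0,"dy":0,"dz":0,"twist":0}]'
python3 - <<'E'
from h import *
M=np.array([.5312,.1391]);X=np.array([.1236,.9923])
todo([*(M+.036*X),.0435],-97.1)
im=camera('side'); cv2.imwrite('pics/side5.png',cv2.resize(im[150:390,120:440],None,fx=2.5,fy=2.5,interpolation=cv2.INTER_CUBIC)[...,::-1])
E
```

```text
time: 7.05
ee_pos: [0.513, -0.0065, 0.0434]
tcp_rot: [[0.992, -0.126, -0.002], [-0.126, -0.992, -0.001], [-0.002, 0.001, -1.0]]
force: [-1.7, -0.1, -1.4]
finger_gap: 0.182
t 7.05 pos [ 0.513  -0.0065  0.0434] shift cm [ -0.03 -18.27  -0.02] ang y -97.22 F [-1.7 -0.1 -1.4] gap 0.182 z [-2.1e-03 -5.0e-04 -1.0e+00]
twist -0.002
```

View pics/side5.png

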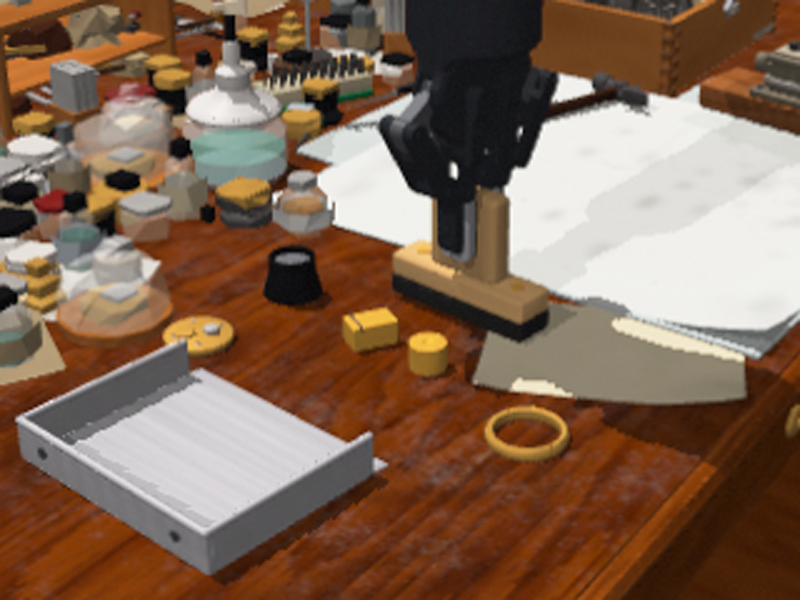

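The scraper is down behind both bar ends, with its foot spanning (395..548, 285..325). The block and slug sit ahead of it, within its width. I'm starting the sweep.

```bash
python3 -m pendant '[{"jaw":0,"dx":0,"dy":-0.5,"dz":0,"twist":0},{"jaw":0,"dx":0,"dy":-0.8,"dz":0,"twist":0},{"jaw":0,"dx":0,"dy":-0.8,"dz":0,"twist":0},{"jaw":0,"dx":0,"dy":-0.8,"dz":0,"twist":0},{"jaw":0,"dx":0,"dy":-0.8,"dz":0,"twist":0},{"jaw":0,"dx":0,"dy":-0.8,"dz":0,"twist":0},{"jaw":0,"dx":0,"dy":-0.8,"dz":0,"twist":0},{"jaw":0,"dx":0,"dy":-0.8,"dz":0,"twist":0}]' >/dev/null
python3 -m pendant '[{"jaw":0,"dx":0,"dy":-0.8,"dz":0,"twist":0},{"jaw":0,"dx":0,"dy":-0.8,"dz":0,"twist":0},{"jaw":0,"dx":0,"dy":-0.8,"dz":0,"twist":0},{"jaw":0,"dx":0,"dy":-0.6,"dz":0,"twist":0},{"jaw":0,"dx":0,"dy":0,"dz":0,"twist":0}]'
python3 - <<'E'
from h import *
M=np.array([.5312,.1391]);X=np.array([.1236,.9923])
todo([*(M+.036*X),.0435],-97.1)
im=camera('side'); cv2.imwrite('pics/side6.png',cv2.resize(im[150:390,120:440],None,fx=2.5,fy=2.5,interpolation=cv2.INTER_CUBIC)[...,::-1])
E
```

```text
time: 8.18
ee_pos: [0.5253, 0.0872, 0.0443]
tcp_rot: [[0.993, -0.122, 0.0], [-0.122, -0.993, 0.001], [0.0, -0.001, -1.0]]
force: [-0.1, -0.6, 0.1]
finger_gap: 0.178
t 8.18 pos [0.5253 0.0872 0.0443] shift cm [-0.03 -8.82  0.09] ang y -96.99 F [-0.1 -0.6  0.1] gap 0.178 z [ 4.0e-04  1.1e-03 -1.0e+00]
twist 0.0019
```

View pics/side6.png

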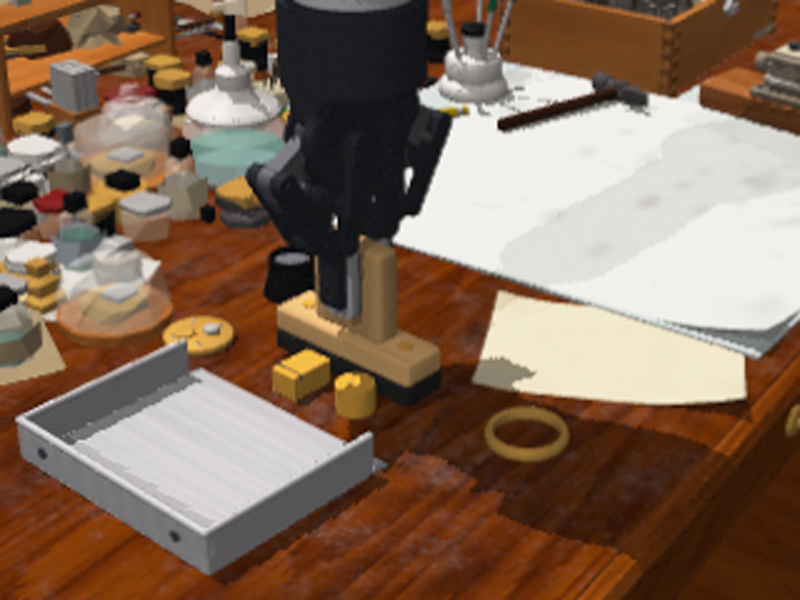

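Both ends are being pushed, block at (300,375) and slug at (355,395), squarely towards the mouth. Continuing.

```bash
python3 -m pendant '[{"jaw":0,"dx":0,"dy":-0.6,"dz":0,"twist":0},{"jaw":0,"dx":0,"dy":-0.7,"dz":0,"twist":0},{"jaw":0,"dx":0,"dy":-0.7,"dz":0,"twist":0},{"jaw":0,"dx":0,"dy":-0.7,"dz":0,"twist":0},{"jaw":0,"dx":0,"dy":-0.7,"dz":0,"twist":0},{"jaw":0,"dx":0,"dy":-0.7,"dz":0,"twist":0}]'
python3 - <<'E'
from h import *
M=np.array([.5312,.1391]);X=np.array([.1236,.9923])
todo([*(M+.036*X),.0435],-97.1)
im=camera('side'); cv2.imwrite('pics/side7.png',cv2.resize(im[150:390,120:440],None,fx=2.5,fy=2.5,interpolation=cv2.INTER_CUBIC)[...,::-1])
E
```

```text
time: 8.73
ee_pos: [0.5302, 0.1264, 0.0443]
tcp_rot: [[0.992, -0.124, -0.0], [-0.124, -0.992, -0.0], [0.0, 0.0, -1.0]]
force: [0.2, -1.4, -0.8]
finger_gap: 0.178
t 8.73 pos [0.5302 0.1264 0.0443] shift cm [-0.06 -4.88  0.08] ang y -97.11 F [ 0.2 -1.4 -0.8] gap 0.178 z [-0.e+00 -2.e-04 -1.e+00]
twist -0.0001
```

View pics/side7.png

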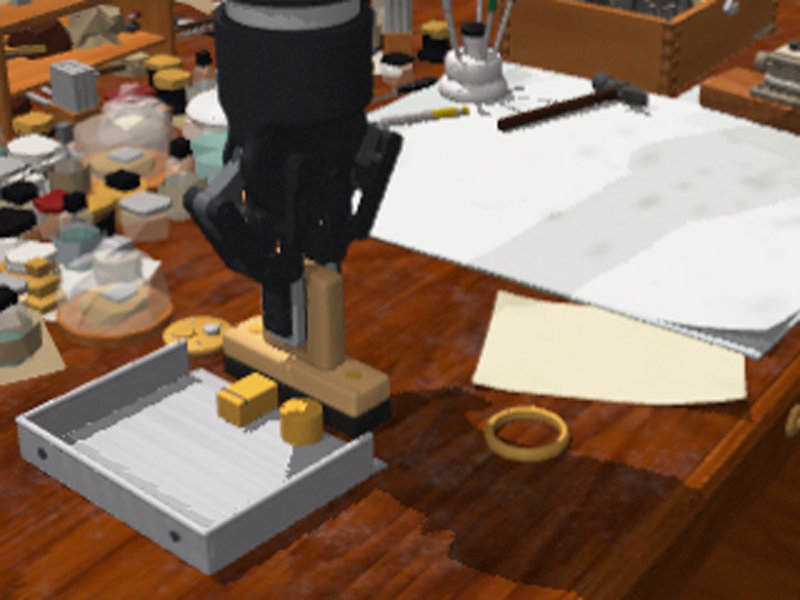

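Both ends are on the pan's ramp, block at (247,400) and slug at (302,420), and the foot is centred between the side walls.

```bash
python3 -m pendant '[{"jaw":0,"dx":0,"dy":-0.7,"dz":0,"twist":0},{"jaw":0,"dx":0,"dy":-0.7,"dz":0,"twist":0},{"jaw":0,"dx":0,"dy":-0.7,"dz":0,"twist":0},{"jaw":0,"dx":0,"dy":-0.7,"dz":0,"twist":0},{"jaw":0,"dx":0,"dy":-0.7,"dz":0,"twist":0},{"jaw":0,"dx":0,"dy":-0.7,"dz":0,"twist":0},{"jaw":0,"dx":0,"dy":-0.4,"dz":0,"twist":0},{"jaw":0,"dx":0,"dy":-0.2,"dz":0,"twist":0}]'
python3 -m pendant '[{"jaw":0,"dx":0,"dy":0,"dz":0,"twist":0},{"jaw":0,"dx":0,"dy":0.5,"dz":0,"twist":0},{"jaw":0,"dx":0,"dy":1,"dz":0,"twist":0},{"jaw":0,"dx":0,"dy":0,"dz":-1,"twist":0},{"jaw":0,"dx":0,"dy":0,"dz":-1.5,"twist":0},{"jaw":0,"dx":0,"dy":0,"dz":-1.5,"twist":0},{"jaw":0,"dx":0,"dy":0,"dz":0,"twist":0}]'
python3 - <<'E'
from h import *
M=np.array([.5312,.1391]);X=np.array([.1236,.9923])
todo([*(M-.067*X),.085],-97.1)
im=camera('side'); cv2.imwrite('pics/side8.png',cv2.resize(im[150:390,120:440],None,fx=2.5,fy=2.5,interpolation=cv2.INTER_CUBIC)[...,::-1])
E
```

```text
time: 9.45
ee_pos: [0.5361, 0.1745, 0.0443]
tcp_rot: [[0.992, -0.123, 0.0], [-0.123, -0.992, 0.0], [0.0, -0.0, -1.0]]
force: [0.1, -1.3, -2.0]
finger_gap: 0.177
time: 10.03
ee_pos: [0.5363, 0.1581, 0.0875]
tcp_rot: [[0.992, -0.126, 0.005], [-0.126, -0.992, 0.002], [0.005, -0.002, -1.0]]
force: [-0.0, -0.5, -2.0]
finger_gap: 0.18
t 10.03 pos [0.5363 0.1581 0.0875] shift cm [-0.25  8.65  0.23] ang y -97.21 F [-0.  -0.5 -2. ] gap 0.18 z [ 0.0048  0.0016 -1.    ]
twist -0.002
```

View pics/side8.png

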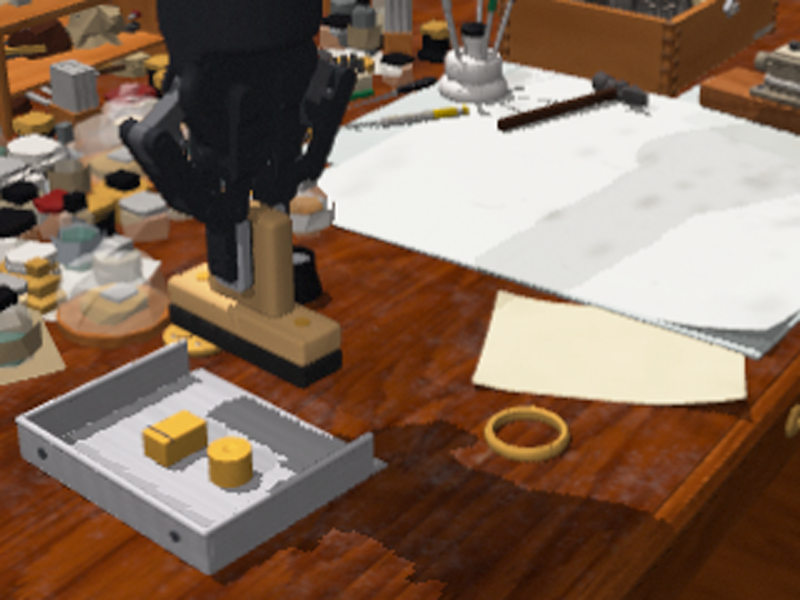

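Both bar ends stand well inside the pan, block at (175,437) and slug at (230,460). Now I'm setting the scraper down about 67 mm in front of the mouth.

```bash
python3 -m pendant '[{"jaw":0,"dx":-0.1,"dy":1,"dz":0,"twist":0},{"jaw":0,"dx":-0.1,"dy":2,"dz":0,"twist":0},{"jaw":0,"dx":-0.1,"dy":2,"dz":0,"twist":0},{"jaw":0,"dx":0,"dy":2,"dz":0,"twist":0},{"jaw":0,"dx":0,"dy":1.2,"dz":0,"twist":0},{"jaw":0,"dx":0,"dy":0.4,"dz":0,"twist":0},{"jaw":0,"dx":0,"dy":0,"dz":0,"twist":0}]' >/dev/null
python3 -m pendant '[{"jaw":0,"dx":0,"dy":0,"dz":1.5,"twist":0},{"jaw":0,"dx":0,"dy":0,"dz":1.5,"twist":0},{"jaw":0,"dx":0,"dy":0,"dz":0.8,"twist":0},{"jaw":0,"dx":0,"dy":0,"dz":0.4,"twist":0},{"jaw":0,"dx":0,"dy":0,"dz":0,"twist":0},{"jaw":0,"dx":0,"dy":0,"dz":0,"twist":0}]'
python3 - <<'E'
from h import *
M=np.array([.5312,.1391]);X=np.array([.1236,.9923])
todo([*(M-.067*X),.0395],-97.1)
im=camera('side'); cv2.imwrite('pics/side9.png',cv2.resize(im[150:390,120:440],None,fx=2.5,fy=2.5,interpolation=cv2.INTER_CUBIC)[...,::-1])
E
```

```text
time: 11.17
ee_pos: [0.5208, 0.0741, 0.0424]
tcp_rot: [[0.992, -0.123, 0.0], [-0.123, -0.992, 0.0], [-0.0, -0.0, -1.0]]
force: [-0.5, -0.2, -0.9]
finger_gap: 0.179
t 11.17 pos [0.5208 0.0741 0.0424] shift cm [0.23 0.12 0.29] ang y -97.08 F [-0.5 -0.2 -0.9] gap 0.179 z [ 0.e+00  2.e-04 -1.e+00]
twist 0.0004
```

View pics/side9.png

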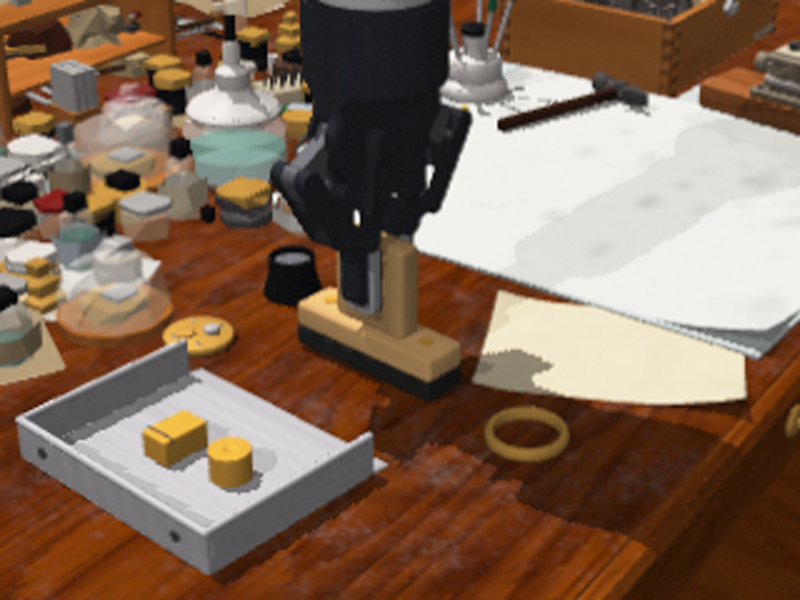

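```bash
python3 -m pendant '[{"jaw":0,"dx":0.3,"dy":-0.3,"dz":0,"twist":0},{"jaw":0,"dx":0,"dy":0,"dz":0.15,"twist":0},{"jaw":0,"dx":0,"dy":0,"dz":0.13,"twist":0},{"jaw":0,"dx":0,"dy":0,"dz":0,"twist":0},{"jaw":0,"dx":0,"dy":0,"dz":0,"twist":0}]'
```

```text
time: 11.63
ee_pos: [0.5239, 0.076, 0.0395]
tcp_rot: [[0.992, -0.124, -0.0], [-0.124, -0.992, -0.0], [-0.0, 0.0, -1.0]]
force: [-0.2, -0.4, -2.0]
finger_gap: 0.182
```

```bash
python3 -m pendant '[{"jaw":0,"dx":0,"dy":0,"dz":0.05,"twist":0},{"jaw":0,"dx":0,"dy":0,"dz":0,"twist":0},{"jaw":0,"dx":0,"dy":0,"dz":0,"twist":0}]';python3 -m pendant '[{"jaw":0,"dx":0,"dy":0,"dz":0.05,"twist":0},{"jaw":0,"dx":0,"dy":0,"dz":0,"twist":0},{"jaw":0,"dx":0,"dy":0,"dz":0,"twist":0}]'
```

```text
time: 11.88
ee_pos: [0.5239, 0.076, 0.0393]
tcp_rot: [[0.992, -0.124, 0.0], [-0.124, -0.992, -0.0], [0.0, 0.0, -1.0]]
force: [-2.6, -0.9, 3.4]
finger_gap: 0.176
time: 12.13
ee_pos: [0.5239, 0.0759, 0.0392]
tcp_rot: [[0.992, -0.124, 0.0], [-0.124, -0.992, -0.0], [0.0, 0.0, -1.0]]
force: [-4.5, -1.3, 10.2]
finger_gap: 0.179
```

```bash
python3 -m pendant '[{"jaw":0,"dx":0,"dy":0,"dz":-0.05,"twist":0},{"jaw":0.25,"dx":0,"dy":0,"dz":0,"twist":0},{"jaw":0.35,"dx":0,"dy":0,"dz":0,"twist":0},{"jaw":0.5,"dx":0,"dy":0,"dz":0,"twist":0},{"jaw":0.6,"dx":0,"dy":0,"dz":0,"twist":0},{"jaw":0.6,"dx":0,"dy":0,"dz":0,"twist":0},{"jaw":0.6,"dx":0,"dy":0,"dz":0,"twist":0},{"jaw":0.6,"dx":0,"dy":0,"dz":0,"twist":0}]'
python3 - <<'E'
from h import *
im=camera('side'); cv2.imwrite('pics/side10.png',cv2.resize(im[150:390,120:440],None,fx=2.5,fy=2.5,interpolation=cv2.INTER_CUBIC)[...,::-1])
E
```

```text
time: 12.8
ee_pos: [0.524, 0.0761, 0.0389]
tcp_rot: [[0.992, -0.124, -0.0], [-0.124, -0.992, -0.0], [-0.0, 0.0, -1.0]]
force: [-1.0, -0.6, -0.2]
finger_gap: 0.606
```

View pics/side10.png

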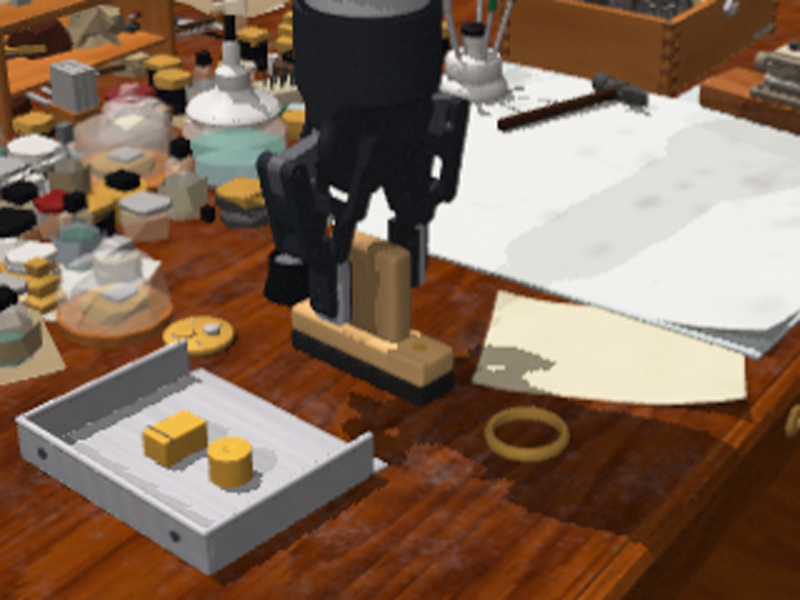

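The scraper stands free at (375,340) with the fingers clear on both sides of the handle. Now lifting straight up and then moving the arm aside.

```bash
python3 -m pendant '[{"jaw":0.6,"dx":0,"dy":0,"dz":-1,"twist":0},{"jaw":0.6,"dx":0,"dy":0,"dz":-2,"twist":0},{"jaw":0.6,"dx":0,"dy":0,"dz":-2.5,"twist":0},{"jaw":0.6,"dx":0,"dy":0,"dz":-2.5,"twist":0},{"jaw":0.6,"dx":0,"dy":0,"dz":-2.5,"twist":0},{"jaw":0.6,"dx":0,"dy":0,"dz":-2.5,"twist":0},{"jaw":0.6,"dx":0,"dy":0,"dz":-2.5,"twist":0},{"jaw":0.6,"dx":0,"dy":0,"dz":-1,"twist":0}]'
python3 -m pendant '[{"jaw":0.6,"dx":0,"dy":2,"dz":0,"twist":0},{"jaw":0.6,"dx":0,"dy":3.5,"dz":0,"twist":0},{"jaw":0.6,"dx":0,"dy":3.5,"dz":0,"twist":0},{"jaw":0.6,"dx":0,"dy":3.5,"dz":0,"twist":0},{"jaw":0.6,"dx":0,"dy":3.5,"dz":0,"twist":0},{"jaw":0.6,"dx":0,"dy":3.5,"dz":0,"twist":0},{"jaw":0.6,"dx":0,"dy":3.5,"dz":0,"twist":0},{"jaw":0.6,"dx":0,"dy":3.5,"dz":0,"twist":0}]'
python3 -m pendant '[{"jaw":0.6,"dx":0,"dy":3,"dz":0,"twist":0},{"jaw":0.6,"dx":0,"dy":3,"dz":0,"twist":0},{"jaw":0.6,"dx":0,"dy":2,"dz":0,"twist":0},{"jaw":0.6,"dx":0,"dy":1,"dz":0,"twist":0},{"jaw":0.6,"dx":0,"dy":0,"dz":0,"twist":0},{"jaw":0.6,"dx":0,"dy":0,"dz":0,"twist":0},{"jaw":0.6,"dx":0,"dy":0,"dz":0,"twist":0}]' | head -2
python3 - <<'E'
from h import *
im=camera('side'); cv2.imwrite('pics/side11.png',cv2.resize(im[150:390,120:440],None,fx=2.5,fy=2.5,interpolation=cv2.INTER_CUBIC)[...,::-1])
im=camera('top'); cv2.imwrite('pics/top11.png',cv2.resize(im[170:310,140:300],None,fx=5,fy=5,interpolation=cv2.INTER_CUBIC)[:600,:800,::-1])
M=np.array([.5312,.1391]);X=np.array([.1236,.9923]);Y=np.array([-X[1],X[0]])
for q,z in(('round_end_centre',.014),('flat_end_centre',.013),('scraper_grip',.04)):
    for d in masks_of(q,'top')[:2]:
        ys,xs=np.nonzero(d['pixels'])
        P=back('top',np.c_[xs,ys],z)[:,:2]-M
        print(q,d['confidence'],'pan x',(P@X).min(),(P@X).max(),'y',(P@Y).min(),(P@Y).max())
E
```

```text
time: 13.52
ee_pos: [0.5255, 0.0764, 0.2082]
tcp_rot: [[0.992, -0.124, 0.006], [-0.124, -0.992, 0.001], [0.005, -0.002, -1.0]]
force: [1.2, 0.5, -0.1]
finger_gap: 0.601
time: 14.18
ee_pos: [0.4903, -0.1884, 0.2041]
tcp_rot: [[0.992, -0.124, -0.0], [-0.124, -0.992, 0.0], [-0.0, -0.0, -1.0]]
force: [0.1, 0.2, -0.2]
finger_gap: 0.602
time: 14.77
ee_pos: [0.4805, -0.2741, 0.2038]
round_end_centre 0.47 pan x 0.049455756180155956 0.07033424005958004 y 0.010270411176246262 0.03057050759016624
flat_end_centre 0.63 pan x 0.04755287994914982 0.0782023582252563 y -0.025165298579292495 -0.0054261092260776324
scraper_grip 0.83 pan x -0.08370406168845494 -0.048479904301804766 y -0.04895519524656849 0.0521588574387264
```

View pics/top11.png

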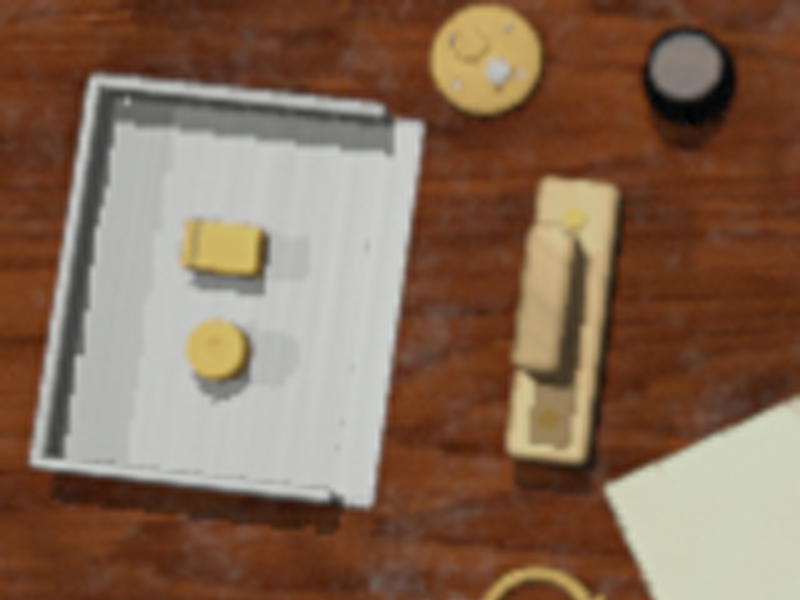

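View pics/side11.png

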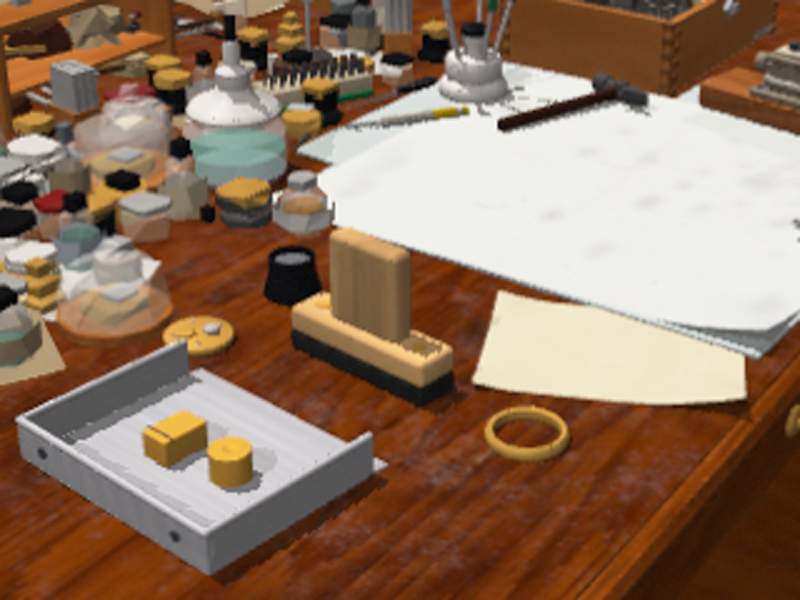

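The block (222,248) and slug (217,350) stand well inside the pan in the top view. The scraper stands upright at (565,320), about 48 mm clear of the mouth and on bare wood. The bystanders haven't moved.

```bash
python3 -c "
from bench import *
print(hand_in())"
```

```text
the job is handed in; nothing more can be done
None
```

Both brass bar ends are inside the scrap pan, and the scraper stands upright on the bare worktop in front of it. I gripped the scraper by its handle, swept both ends in through the open front in one pass, lifted it out and set it down. The job was handed in at about 15 s; `hand_in()` gives no verdict.

The last pictures showed, in distance past the pan's mouth:
- **Slug:** from 49 to 70 mm in, well short of the back wall at 115 mm.
- **Block:** from 48 to 78 mm in.
- **Scraper:** about 48 mm clear of the mouth. It pressed on the worktop with about 10 N before I released it.
- **Surroundings:** the nearby objects had not visibly moved, and the arm and gripper were away from everything. The arm and gripper never showed near the bar ends.

**Disagreements and failures:**
- At the start the side camera put things 3 to 12 mm from where the top camera did. I went with the top camera, which matched the known pan and scraper sizes, and the grasp and sweep bore that out.
- The first two move commands were refused for missing keys, with no motion.

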